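Close up a picture frame: back panel in, hanging block up

TASK

Close up the picture frame that lies face down: take the back panel that already rests with its hanging block on top and lay it gently, not dropped, into the frame's recess, flat on the bottom with the block up, and let go of it. Leave the other back panel, which lies upside down on its block, where it is.

Things in the scene. Friction and masses are not known exactly. Their poses are not given: they have to be found in the camera images.
- panel_mid (a point): Back panel to use, loose, 55-115 g: plywood plate 120 x 70 x 6 mm (x, y, z) lying flat, with a wood hanging block 60 x 24 x 30 mm (x, y, z) amid its upper face; 36 mm high in all. Point: centre, 18 mm above the underside, inside the block (block: 12 mm below to 18 mm above it). z points from plate to block, now up. Grip the block across its 24 mm (along y). A half turn about z makes no odds.
- recess (a point): Face-down brown wooden frame, fixed, 196 x 146 mm (x, y), rim 22 mm above the bench; recess 140 x 90 mm (x, y), 10 mm deep, flat cream bottom. Point: centre of that bottom, 12 mm above the bench; z up. The panel fits long side along x, 10 mm spare all round; when home its point is 18 mm above this one. A like frame, face up with a blue picture, has no recess: not used.
- spare_mid (a point): The other back panel, loose, same shape and size, but upside down: it stands on its block with the plain plate on top, 36 mm above the bench. To be left alone. The point is at its centre, 18 mm above the bench.
There are look-alikes about, which are no part of the job. What is shaped like the part that bears panel_mid but pink or purple is not meant.

How it is judged (in metres and radians):
At the end, for the whole second after the job is handed in: The panel is at rest in the recess of the face-down frame, within 18 mm of its centre, flat on the bottom (its point 14 to 21 mm above the recess's bottom, tilted less than 0.06 rad, so not propped on the rim), with the block up (z of panel_mid in the frame of recess between 0.014 and 0.021 m and horizontal distance between panel_mid and recess below 0.018 m and angle between panel_mid's own z axis and vertical below 0.06 rad and linear speed of panel below 0.02 m/s); the robot touches nothing.
It fails at once if the upside-down panel is moved more than 25 mm (distance of spare_mid from where it was at the start of the episode above 0.025 m).
It fails at once if the panel is dropped or slammed into the frame (faster than 0.8 m/s close above the recess) (horizontal distance between panel_mid and recess below 0.05 m and z of panel_mid in the frame of recess below 0.05 m and linear speed of panel above 0.8 m/s).
It also fails if it takes over 37 s, if anything falls off the work surface, if the arm or the gripper's body presses on something with over 40 N, if the wrist force passes 120 N, or if a joint passes its speed limit or range.

ROBOT

A 6-joint arm with a two-finger parallel gripper is mounted at the origin on the work surface. World frame = base frame: x ahead of the robot, y to its left, z up, the work surface at z = 0. Lengths are in m, angles in degrees, forces in N, time in s.
With the tool pointing down it reaches from about 0.3 to 0.75 m from the base axis. Payload 8.5 kg.
Tool frame: the origin (TCP) lies midway between the tips of the shut fingers; the grasp point (between the pads) lies 19 mm behind it (env.hold_point_z is the distance from the TCP to the grasp point, in m); z points along the fingers, y is the line along which they close (so a half turn about z gives the same grasp; the last joint's range is limited). The gripper opens to 85 mm and grips with 20 to 120 N. Pads are 22 mm wide; open, the fingers measure 114 mm over their backs; the gripper's body (76 mm by 85 mm) begins 54 mm behind the grasp point. The pads swing forward as they close: fully open they stand 13 mm farther back than shut.
Start: joints at [57.508, 21.807, 74.336, -0, 83.858, -12.336], TCP at [0.19, 0.516, 0.231] pointing down, gripper open.
Joint ranges: [-178.18, 178.18], [-50.72, 133.34], [12.68, 142.11], [-81.47, 261.47], [9.98, 163.14], [-165.26, 165.26]. Speed limits (degrees/s): [136.94, 136.94, 180, 180, 180, 180].

INTERFACE

Orientations are given as a 3x3 rotation matrix whose columns are the frame's x, y, z axes.
In Python, from rig import observe, get_image, camera_info, env gives the robot as it stands.
- The arm moves only by the tool drive_tool, never from a script. Its arguments are lists of equal length, an entry for each row: "offset": the shift along the tool's x, y, z in units of 40 mm (1.0 is 40 mm), a list of three; "turn": the turn, a rotation vector about the tool's x, y, z in units of 6 degrees (1.0 is 6 degrees), a list of three; "hand": the opening, from 0 (shut) to 1 (fully open). A call has exactly 10 rows; each row shifts and turns the commanded pose from where the row before left it, along the tool's axes as they then stand; what a row does not reach is not made up. A row lasts 1/8 s, in which the tool goes at most 62.5 mm and 10.7 degrees, less where a joint would pass 70% of its speed; a pose out of reach is approached as far as the arm can. A call is refused whole if a number of a shift passes 1 or a number of a turn 1, either way. A call with a gripper value outside its range is refused whole. The fingers move at their own pace and stop on an object; "newtons" is the grip in N (left out, the last holds). Time passes only in rows, so rows that do not move let the fingers close, or fill a call up. It gives the time, the measured TCP pose, the force, the opening and the grip force at its end, in the units of the state.
- observe(): the state, without advancing time (a new reading comes with each control period).
- get_image(name): name is "scene" or "top"; returns the picture (400x640x3 uint8, blue, green, red); there is no depth.
- camera_info(name): a dict with "fx", "fy", "cx", "cy" (pixels), "world_to_cam" (4x4, takes a point from world to camera coordinates). Camera axes: x right, y down, z forward; pixel columns grow to the right and rows downward; lengths in m; the calibration is good to about 2 mm. A picture is of the moment at which its call begins. camera_info takes no time and is no camera call.
- env.close_job(): hands the job in; it is judged then, once.
The state is a dict: "time_s": time; "q": joint angles; "qvel": joint speeds; "joint_efforts": joint torques, N m; "position": TCP position; "tool_rot": TCP orientation; "ft_force": force on the tool from outside, world axes, zero at the start; "wrist_torque": the same for the moment, N m; "grip_width": finger opening in m; "gripper_force": force on a finger pad.
Only numpy, scipy, OpenCV 4.12 (cv2) and the standard library are available. Lean on these libraries where they do the work, as an engineer would, in place of code of your own. Each camera call takes 0.05 s, during which the arm holds its last target. There are 200 camera calls.

## Working session

There is one attempt and no reset: what is moved stays moved. The work goes in short steps, Python scripts to look and compute and a tool call to move; the robot and the scene stay as the last step left them, time stands still between calls to the robot, and variables do not carry over. Pictures are saved under pics/ and viewed, at most 10 in all, crops included, and the job is handed in when it is done.

Besides the shell and the picture viewer there is one more tool, called after "Call:" in YAML: its name, and indented under it one key for each argument. drive_tool: Moves the arm, as the interface text tells. Its arguments: {"type":"object","properties":{"offset":{"type":"array"},"turn":{"type":"array"},"hand":{"type":"array"},"newtons":{"type":"number"}},"required":["offset","turn","hand"]}

```bash
mkdir -p pics
python3 - <<'E'
from rig import *
import cv2
for n in("top","scene"):
    cv2.imwrite(f"pics/{n}0.png",get_image(n)); c=camera_info(n); print(n,c["fx"],c["fy"],c["cx"],c["cy"]); print(c["world_to_cam"])
s=observe();print(s["tool_rot"],s["position"],s["time_s"])
E
```

```text
top 482.10168366869476 482.10168366869476 327.9289111264747 201.60941362552438
[[-0.0257199  -0.99959428 -0.01223777 -0.00406419]
 [-0.98578314  0.02739407 -0.16577443  0.42494802]
 [ 0.16604242  0.00780008 -0.98608776  1.36089193]
 [ 0.          0.          0.          1.        ]]
scene 436.86908932063807 436.86908932063807 319.4794512596079 194.3892344489522
[[-0.68308621  0.72999779 -0.02228152  0.30285509]
 [ 0.47104474  0.41704902 -0.77729464 -0.12534171]
 [-0.55813089 -0.54145484 -0.62874205  1.5522617 ]
 [ 0.          0.          0.          1.        ]]
[[-9.38753122e-01  3.44589693e-01 -7.20424250e-04]
 [ 3.44590327e-01  9.38752486e-01 -1.13018124e-03]
 [ 2.86851250e-04 -1.30921239e-03 -9.99999102e-01]] [0.18938698 0.51608876 0.23076036] 0.1
```

View pics/top0.png

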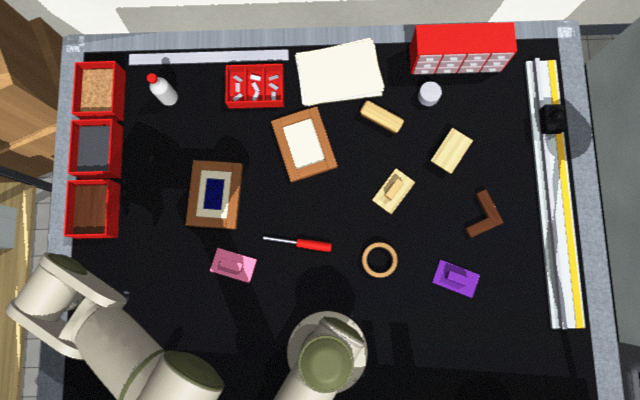

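View pics/scene0.png

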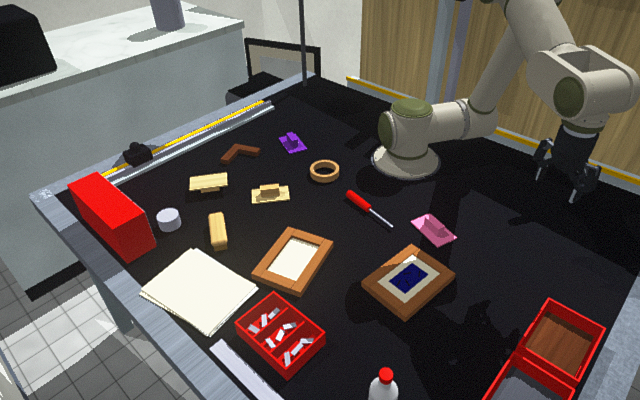

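Top view candidates: wood plate with a block on top at (394,190), plain raised plate at (452,151) (the spare, upside down), plain bar at (382,116), pink at (233,265), purple at (456,278). The one at (394,190) fits because it is natural wood with its block up. The frame with the cream recess is at (304,144), and the blue-picture frame at (214,194) is not used. I'll confirm with a rectified, enlarged crop.

```bash
cat > h.py <<'E'
from rig import *
import cv2, numpy as np
def proj(n,P):
    c=camera_info(n);W=np.array(c["world_to_cam"]);p=np.atleast_2d(P)@W[:3,:3].T+W[:3,3]
    return np.c_[c["fx"]*p[:,0]/p[:,2]+c["cx"],c["fy"]*p[:,1]/p[:,2]+c["cy"]]
def rect(img,n,z,x0,x1,y0,y1,s=2000):
    # rectified: col = (y1-y)*s, row=(x1-x)*s
    w=np.float32([[x1,y1],[x1,y0],[x0,y0],[x0,y1]])
    H=cv2.getPerspectiveTransform(np.float32(proj(n,np.c_[w,np.full(4,z)])),np.float32([[0,0],[(y1-y0)*s,0],[(y1-y0)*s,(x1-x0)*s],[0,(x1-x0)*s]]))
    return cv2.warpPerspective(img,H,(int((y1-y0)*s),int((x1-x0)*s)),flags=cv2.INTER_CUBIC)
def unproj(n,uv,z):
    c=camera_info(n);W=np.array(c["world_to_cam"]);R=W[:3,:3];o=-R.T@W[:3,3]
    d=R.T@np.array([(uv[0]-c["cx"])/c["fx"],(uv[1]-c["cy"])/c["fy"],1]);return o+d*(z-o[2])/d[2]
E
python3 - <<'E'
from h import *
im=get_image("top")
p=unproj("top",(394,190),.006);r=unproj("top",(304,144),.015);print(p,r,unproj("top",(452,151),.036))
def box(n,mask,z,a):
    k,_=cv2.findContours(mask,cv2.RETR_EXTERNAL,cv2.CHAIN_APPROX_NONE)
    c=max(k,key=cv2.contourArea);(u,v),(w,h),t=cv2.minAreaRect(c)
    b=cv2.boxPoints(((u,v),(w,h),t));e=b[1]-b[0];f=b[2]-b[1];e=e if np.hypot(*e)>np.hypot(*f) else f
    print(n,"xy",a[1]-v/2000,a[3]-u/2000,"size",w/2,h/2,"long-axis deg from x",np.degrees(np.arctan2(-e[0],-e[1]))%180)
    return b
out=[]
def win(p,z,d=.12):
    a=(p[0]-d,p[0]+d,p[1]-d,p[1]+d);return rect(im,"top",z,*a),a
A,a=win(p,.006,.1); B,b=win(r,.012,.12); 
m=cv2.inRange(cv2.cvtColor(A,cv2.COLOR_BGR2HSV),(8,20,110),(40,255,255))
m=cv2.morphologyEx(m,cv2.MORPH_OPEN,np.ones((9,9)))
q=box("panel",m,.006,a)
hs=cv2.cvtColor(B,cv2.COLOR_BGR2HSV)
m2=cv2.inRange(hs,(0,0,150),(60,90,255)); q2=box("recess",m2,.012,b)
C,c=win(r,.022,.12);m3=cv2.inRange(cv2.cvtColor(C,cv2.COLOR_BGR2HSV),(0,30,60),(60,255,255))|cv2.inRange(cv2.cvtColor(C,cv2.COLOR_BGR2HSV),(0,0,150),(60,90,255))
m3=cv2.morphologyEx(m3,cv2.MORPH_OPEN,np.ones((9,9)));q3=box("frame",m3,.022,c)
cv2.polylines(A,[np.int32(q)],1,(0,0,255));cv2.polylines(B,[np.int32(q2)],1,(0,0,255));cv2.polylines(C,[np.int32(q3)],1,(0,255,0))
D=cv2.resize(C,(400,400))
cv2.imwrite("pics/crop.png",np.hstack([A,D]));print(A.shape)
E
```

```text
[ 0.459099  -0.2119489  0.006    ] [0.60540845 0.05202501 0.015     ] [ 0.56517729 -0.38367351  0.036     ]
panel xy 0.4573326542183273 -0.20954850221989937 size 73.35299682617188 123.7831802368164 long-axis deg from x 141.20346
recess xy 0.6092616443143373 0.05395454727264451 size 138.89291381835938 92.87824249267578 long-axis deg from x 17.020538
frame xy 0.6054616565213685 0.05242162643524216 size 204.4786376953125 151.00888061523438 long-axis deg from x 16.927505Traceback (most recent call last):
  File "<stdin>", line 23, in <module>
    return _nx.concatenate(arrs, 1, dtype=dtype, casting=casting)
           ~~~~~~~~~~~~~~~^^^^^^^^^^^^^^^^^^^^^^^^^^^^^^^^^^^^^^^
ValueError: all the input array dimensions except for the concatenation axis must match exactly, but along dimension 0, the array at index 0 has size 399 and the array at index 1 has size 400
```

Run:
```python
from h import *
def outl(im,n,c,deg,boxes,col):
    t=np.radians(deg);x=np.array([np.cos(t),np.sin(t)]);y=np.array([-x[1],x[0]])
    for L,w,z in boxes:
        P=[np.r_[np.array(c)+sx*L/2*x+sy*w/2*y,z] for sx,sy in((1,1),(1,-1),(-1,-1),(-1,1))]
        cv2.polylines(im,[np.int32(np.round((proj(n,P)*4+1.5)*8))],1,col,1,cv2.LINE_AA,3)
rows=[]
for n,w in(("top",[(344,150),(254,100)]),("scene",[(220,152),(243,220)])):
    im=cv2.resize(get_image(n),None,fx=4,fy=4,interpolation=cv2.INTER_CUBIC)
    outl(im,n,(.458,-.210),-38.8,[(.12,.07,.006),(.06,.024,.036)],(0,0,255))
    outl(im,n,(.609,.0537),17,[(.196,.146,.022),(.14,.09,.012)],(255,0,0))
    rows.append(np.hstack([im[v*4:v*4+ (360 if n=="top" else 296),u*4:u*4+400] for u,v in w]))
cv2.imwrite("pics/c2.png",rows[0][:300]*1 if 0 else np.vstack(rows)[:600] if 0 else cv2.resize(np.vstack(rows),(730,600)))
```

```text
(no output)
```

View pics/c2.png

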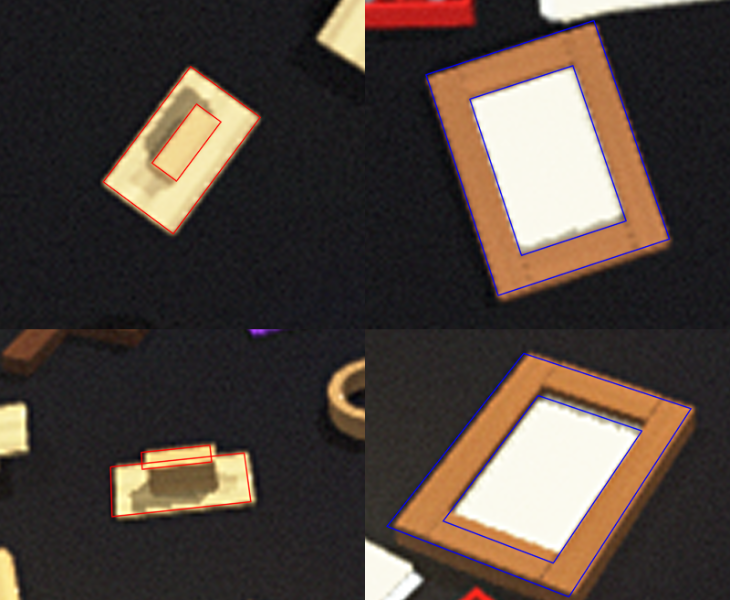

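Call:
drive_tool:
  offset:
    - [-0.63, -0.74, 0]
    - [-0.63, -0.74, 0]
    - [-0.63, -0.74, 0]
    - [-0.63, -0.74, 0]
    - [-0.63, -0.74, 0]
    - [-0.63, -0.74, 0]
    - [-0.63, -0.74, 0]
    - [-0.63, -0.74, 0]
    - [-0.63, -0.74, 0]
    - [-0.63, -0.74, 0]
  turn:
    - [0, 0, 0]
    - [0, 0, 0]
    - [0, 0, 0]
    - [0, 0, 0]
    - [0, 0, 0]
    - [0, 0, 0]
    - [0, 0, 0]
    - [0, 0, 0]
    - [0, 0, 0]
    - [0, 0, 0]
  hand: [1, 1, 1, 1, 1, 1, 1, 1, 1, 1]

```text
time_s: 1.5
position: [0.3243, 0.1504, 0.2315]
tool_rot: [[-0.939, 0.345, 0.0], [0.345, 0.939, 0.0], [-0.0, 0.0, -1.0]]
ft_force: [0.2, -0.4, 0.5]
grip_width: 0.0852
gripper_force: 0.0
```

Call:
drive_tool:
  offset:
    - [-0.63, -0.74, 0]
    - [-0.63, -0.74, 0]
    - [-0.63, -0.74, 0]
    - [-0.63, -0.74, 0.3]
    - [-0.63, -0.74, 0.4]
    - [-0.63, -0.74, 0.4]
    - [-0.63, -0.74, 0.4]
    - [-0.63, -0.74, 0.4]
    - [-0.63, -0.74, 0.4]
    - [-0.63, -0.74, 0.4]
  turn:
    - [0, 0, 0]
    - [0, 0, 0]
    - [0, 0, 0]
    - [0, 0, 0]
    - [0, 0, 0]
    - [0, 0, 0]
    - [0, 0, 0]
    - [0, 0, 0]
    - [0, 0, 0]
    - [0, 0, 0]
  hand: [1, 1, 1, 1, 1, 1, 1, 1, 1, 1]

```text
time_s: 2.75
position: [0.459, -0.2144, 0.1227]
tool_rot: [[-0.939, 0.345, 0.0], [0.345, 0.939, 0.0], [0.0, 0.0, -1.0]]
ft_force: [0.5, 0.2, 0.6]
grip_width: 0.0854
gripper_force: 0.0
```

Call:
drive_tool:
  offset:
    - [0, 0, 0]
    - [0, 0, 0]
    - [0, 0, 0]
    - [0, 0, 0]
    - [0, 0, 0]
    - [0, 0, 0]
    - [0, 0, 0]
    - [0, 0, 0]
    - [0, 0, 0]
    - [0, 0, 0]
  turn:
    - [0, 0, 0.8]
    - [0, 0, 0.8]
    - [0, 0, 0.8]
    - [0, 0, 0.7]
    - [0, 0, 0]
    - [0, 0, 0]
    - [0, 0, 0]
    - [0, 0, 0]
    - [0, 0, 0]
    - [0, 0, 0]
  hand: [1, 1, 1, 1, 1, 1, 1, 1, 1, 1]

```text
time_s: 4.0
position: [0.4586, -0.2131, 0.1233]
tool_rot: [[-0.78, 0.626, -0.0], [0.626, 0.78, 0.0], [0.0, -0.0, -1.0]]
ft_force: [-0.2, 0.8, -0.5]
grip_width: 0.085
gripper_force: 0.0
```

```bash
cat >> h.py <<'E'
def delta(p,long_deg):
    s=observe();R=np.array(s["tool_rot"]);d=np.array(p)-s["position"]
    print("t",s["time_s"],"pos",s["position"],"units",R.T@d/.04)
    y=np.radians(long_deg+90);T=np.array([[0,np.cos(y),0],[0,np.sin(y),0],[0,0,-1.]]);T[:,0]=np.cross(T[:,1],T[:,2])
    from scipy.spatial.transform import Rotation as Q
    print("turn units",np.degrees(Q.from_matrix(R.T@T).as_rotvec())/6,"grip",s["grip_width"],s["gripper_force"],"F",s["ft_force"],"q",s["q"])
E
python3 -c "
from h import *
delta((.458,-.21,.010),-38.8)"
```

```text
t 4.0 pos [ 0.4586441  -0.21312644  0.12331282] units [0.0613976  0.05089845 2.83282189]
turn units [-7.26143996e-05 -2.82991643e-04  8.20756993e-03] grip 0.08504032572294716 0.0 F [-0.19420269  0.75596611 -0.52412295] q [-3.83578473e+01  2.37986022e+01  9.10164781e+01 -4.66355689e-04
  6.51866208e+01 -8.96068970e+01]
```

Call:
drive_tool:
  offset:
    - [0.06, 0.05, 0.5]
    - [0, 0, 0.5]
    - [0, 0, 0.5]
    - [0, 0, 0.5]
    - [0, 0, 0.4]
    - [0, 0, 0.25]
    - [0, 0, 0.15]
    - [0, 0, 0]
    - [0, 0, 0]
    - [0, 0, 0]
  turn:
    - [0, 0, 0]
    - [0, 0, 0]
    - [0, 0, 0]
    - [0, 0, 0]
    - [0, 0, 0]
    - [0, 0, 0]
    - [0, 0, 0]
    - [0, 0, 0]
    - [0, 0, 0]
    - [0, 0, 0]
  hand: [1, 1, 1, 1, 1, 1, 1, 1, 0.5, 0.4]
  newtons: 35

```text
time_s: 5.25
position: [0.4582, -0.2102, 0.0117]
tool_rot: [[-0.78, 0.626, 0.001], [0.626, 0.78, -0.001], [-0.001, 0.0, -1.0]]
ft_force: [-0.4, -0.3, 0.0]
grip_width: 0.0516
gripper_force: 0.0
```

Call:
drive_tool:
  offset:
    - [0, 0, 0]
    - [0, 0, 0]
    - [0, 0, 0]
    - [0, 0, 0]
    - [0, 0, 0]
    - [0, 0, 0]
    - [0, 0, 0]
    - [0, 0, 0]
    - [0, 0, 0]
    - [0, 0, 0]
  turn:
    - [0, 0, 0]
    - [0, 0, 0]
    - [0, 0, 0]
    - [0, 0, 0]
    - [0, 0, 0]
    - [0, 0, 0]
    - [0, 0, 0]
    - [0, 0, 0]
    - [0, 0, 0]
    - [0, 0, 0]
  hand: [0.35, 0.3, 0.25, 0.2, 0.1, 0, 0, 0, 0, 0]
  newtons: 35

```text
time_s: 6.5
position: [0.4581, -0.2101, 0.0115]
tool_rot: [[-0.78, 0.626, 0.0], [0.626, 0.78, -0.0], [-0.0, -0.0, -1.0]]
ft_force: [-0.8, -0.1, 5.1]
grip_width: 0.023
gripper_force: 35.7
```

Call:
drive_tool:
  offset:
    - [0, 0, -0.2]
    - [0, 0, -0.4]
    - [0, 0, -0.5]
    - [0, 0, -0.5]
    - [0, 0, -0.5]
    - [0, 0, -0.4]
    - [0, 0, -0.3]
    - [0, 0.1, 0]
    - [0, 0.3, 0]
    - [0, 0.6, 0]
  turn:
    - [0, 0, 0]
    - [0, 0, 0]
    - [0, 0, 0]
    - [0, 0, 0]
    - [0, 0, 0]
    - [0, 0, 0]
    - [0, 0, 0]
    - [0, 0, 0]
    - [0, 0, 0]
    - [0, 0, 0]
  hand: [0, 0, 0, 0, 0, 0, 0, 0, 0, 0]

```text
time_s: 7.75
position: [0.4833, -0.1782, 0.1226]
tool_rot: [[-0.779, 0.627, -0.001], [0.627, 0.779, 0.001], [0.001, -0.0, -1.0]]
ft_force: [0.5, -0.4, -0.2]
grip_width: 0.0236
gripper_force: 35.2
```

Call:
drive_tool:
  offset:
    - [0.12, 0.8, 0]
    - [0.12, 0.8, 0]
    - [0.12, 0.8, 0]
    - [0.12, 0.8, 0]
    - [0.12, 0.8, 0]
    - [0.12, 0.8, 0]
    - [0.12, 0.7, 0]
    - [0.12, 0.5, 0]
    - [0.12, 0.3, 0]
    - [0.1, 0.2, 0]
  turn:
    - [0, 0, 0]
    - [0, 0, 0]
    - [0, 0, 0]
    - [0, 0, 0]
    - [0, 0, 0]
    - [0, 0, 0]
    - [0, 0, 0]
    - [0, 0, 0]
    - [0, 0, 0]
    - [0, 0, 0]
  hand: [0, 0, 0, 0, 0, 0, 0, 0, 0, 0]

```text
time_s: 9.0
position: [0.6089, 0.0539, 0.1231]
tool_rot: [[-0.78, 0.626, -0.001], [0.626, 0.78, -0.0], [0.0, -0.0, -1.0]]
ft_force: [0.2, 0.2, 0.1]
grip_width: 0.0233
gripper_force: 35.2
```

Call:
drive_tool:
  offset:
    - [0, 0, 0]
    - [0, 0, 0]
    - [0, 0, 0]
    - [0, 0, 0]
    - [0, 0, 0]
    - [0, 0, 0]
    - [0, 0, 0]
    - [0, 0, 0]
    - [0, 0, 0]
    - [0, 0, 0]
  turn:
    - [0, 0, -1]
    - [0, 0, -1]
    - [0, 0, -1]
    - [0, 0, -1]
    - [0, 0, -1]
    - [0, 0, -1]
    - [0, 0, -1]
    - [0, 0, -1]
    - [0, 0, -0.8]
    - [0, 0, -0.5]
  hand: [0, 0, 0, 0, 0, 0, 0, 0, 0, 0]

```text
time_s: 10.25
position: [0.6088, 0.053, 0.1234]
tool_rot: [[-0.956, -0.294, -0.0], [-0.294, 0.956, -0.0], [0.0, -0.0, -1.0]]
ft_force: [-0.8, -0.4, -0.2]
grip_width: 0.0229
gripper_force: 35.1
```

Run:
```python
from h import *
delta((.609,.0537,.0235),17)
r=[cv2.resize(get_image(n)[v:v+130,u:u+150],(400,347),interpolation=cv2.INTER_CUBIC) for n,u,v in(("top",230,90),("scene",220,150))]
cv2.imwrite("pics/c3.png",np.hstack(r))
```

```text
t 10.25 pos [0.60882191 0.05303437 0.12337771] units [-0.00962298  0.01473773  2.49694003]
turn units [-0.00055203 -0.00180126  0.01888262] grip 0.022850926577823394 35.0698059797287 F [-0.75912622 -0.35721799 -0.24204433] q [-6.10355668e+00  3.30872663e+01  7.35686910e+01 -7.61506230e-03
  7.33526767e+01 -1.13214670e+02]
```

View pics/c3.png

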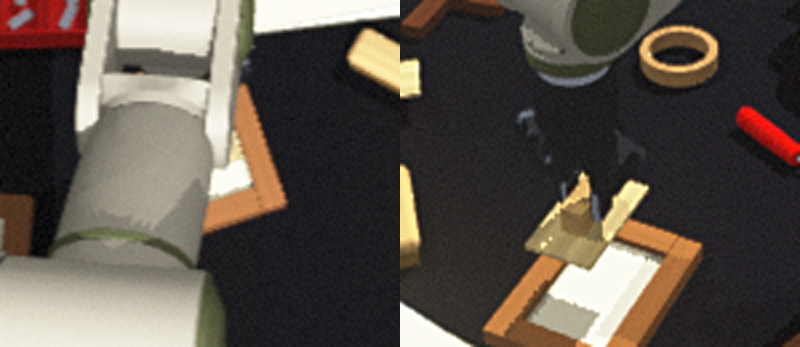

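The panel is held level above the recess (crop ~(590,230) over the frame at (600,280)) and lined up with it, so I'll lower it.

Call:
drive_tool:
  offset:
    - [0, 0, 0.3]
    - [0, 0, 0.4]
    - [0, 0, 0.4]
    - [0, 0, 0.4]
    - [0, 0, 0.3]
    - [0, 0, 0.2]
    - [0, 0, 0.15]
    - [0, 0, 0.1]
    - [0, 0, 0.1]
    - [0, 0, 0.05]
  turn:
    - [0, 0, 0]
    - [0, 0, 0]
    - [0, 0, 0]
    - [0, 0, 0]
    - [0, 0, 0]
    - [0, 0, 0]
    - [0, 0, 0]
    - [0, 0, 0]
    - [0, 0, 0]
    - [0, 0, 0]
  hand: [0, 0, 0, 0, 0, 0, 0, 0, 0, 0]

```text
time_s: 11.6
position: [0.609, 0.0535, 0.0272]
tool_rot: [[-0.956, -0.293, 0.0], [-0.293, 0.956, -0.0], [-0.0, -0.0, -1.0]]
ft_force: [0.0, 0.2, -0.9]
grip_width: 0.0234
gripper_force: 35.1
```

Call:
drive_tool:
  offset:
    - [0, 0, 0.02]
    - [0, 0, 0.02]
    - [0, 0, 0.02]
    - [0, 0, 0.01]
    - [0, 0, 0]
    - [0, 0, 0]
    - [0, 0, 0]
    - [0, 0, 0]
    - [0, 0, 0]
    - [0, 0, 0]
  turn:
    - [0, 0, 0]
    - [0, 0, 0]
    - [0, 0, 0]
    - [0, 0, 0]
    - [0, 0, 0]
    - [0, 0, 0]
    - [0, 0, 0]
    - [0, 0, 0]
    - [0, 0, 0]
    - [0, 0, 0]
  hand: [0, 0, 0, 0, 0, 0, 0, 0, 0, 0]

```text
time_s: 12.85
position: [0.609, 0.0534, 0.0245]
tool_rot: [[-0.956, -0.293, -0.0], [-0.293, 0.956, -0.0], [0.0, -0.0, -1.0]]
ft_force: [-0.9, -0.0, -0.3]
grip_width: 0.0234
gripper_force: 35.1
```

Run:
```python
from h import *
delta((.609,.0537,.0235),17)
cv2.imwrite("pics/c4.png",cv2.resize(get_image("scene")[190:310,230:350],(600,600),interpolation=cv2.INTER_CUBIC))
```

```text
t 12.85 pos [0.60901248 0.05343992 0.02452916] units [-0.00160813  0.00630867  0.02572866]
turn units [-0.00028447 -0.0001777   0.00751031] grip 0.023377654480682734 35.07528305053711 F [-0.85564918 -0.00807717 -0.26850079] q [-6.06538704e+00  3.97880575e+01  7.93527544e+01 -2.27633885e-03
  6.08594996e+01 -1.13109340e+02]
```

View pics/c4.png

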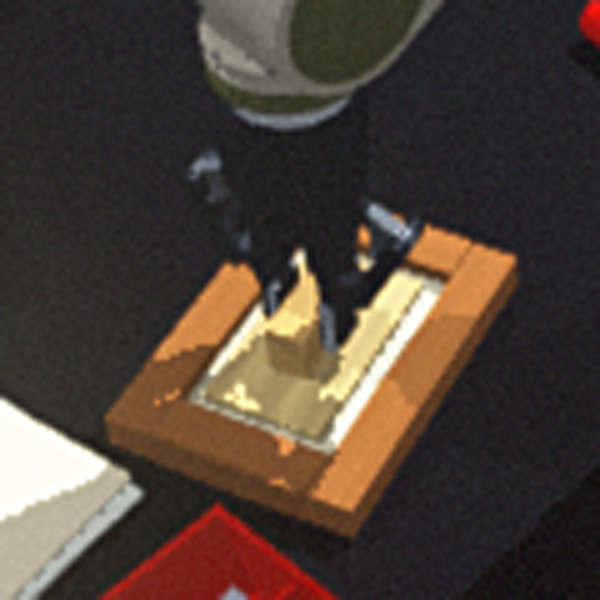

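The panel sits inside the recess with clearance all round (crop, corners ~(205,390) and (330,440)). I'll lower the last millimetre, release and retreat.

Call:
drive_tool:
  offset:
    - [0, 0, 0.01]
    - [0, 0, 0.01]
    - [0, 0, 0.01]
    - [0, 0, 0]
    - [0, 0, 0]
    - [0, 0, 0]
    - [0, 0, 0]
    - [0, 0, 0]
    - [0, 0, 0]
    - [0, 0, 0]
  turn:
    - [0, 0, 0]
    - [0, 0, 0]
    - [0, 0, 0]
    - [0, 0, 0]
    - [0, 0, 0]
    - [0, 0, 0]
    - [0, 0, 0]
    - [0, 0, 0]
    - [0, 0, 0]
    - [0, 0, 0]
  hand: [0, 0, 0, 0, 0, 0.3, 0.4, 0.5, 0.5, 0.5]

```text
time_s: 14.15
position: [0.609, 0.0535, 0.0233]
tool_rot: [[-0.956, -0.293, -0.0], [-0.293, 0.956, 0.0], [0.0, 0.0, -1.0]]
ft_force: [0.0, 0.3, 0.4]
grip_width: 0.0425
gripper_force: 0.0
```

Call:
drive_tool:
  offset:
    - [0, 0, 0]
    - [0, 0, 0]
    - [0, 0, -0.1]
    - [0, 0, -0.2]
    - [0, 0, -0.4]
    - [0, 0, -0.6]
    - [0, 0, -0.6]
    - [0, 0, -0.6]
    - [0, 0, -0.6]
    - [0, 0, -0.5]
  turn:
    - [0, 0, 0]
    - [0, 0, 0]
    - [0, 0, 0]
    - [0, 0, 0]
    - [0, 0, 0]
    - [0, 0, 0]
    - [0, 0, 0]
    - [0, 0, 0]
    - [0, 0, 0]
    - [0, 0, 0]
  hand: [0.5, 0.5, 0.5, 0.5, 0.5, 0.5, 0.5, 0.5, 0.5, 0.5]

```text
time_s: 15.4
position: [0.6091, 0.0534, 0.1697]
tool_rot: [[-0.956, -0.293, 0.002], [-0.293, 0.956, -0.0], [-0.002, -0.001, -1.0]]
ft_force: [0.4, 0.7, 1.7]
grip_width: 0.0427
gripper_force: 0.0
```

Call:
drive_tool:
  offset:
    - [0, 0, -0.3]
    - [0, 0, -0.1]
    - [0, 0, 0]
    - [0, 0, 0]
    - [0, 0, 0]
    - [0, 0, 0]
    - [0, 0, 0]
    - [0, 0, 0]
    - [0, 0, 0]
    - [0, 0, 0]
  turn:
    - [0, 0, 0]
    - [0, 0, 0]
    - [0, 0, 0]
    - [0, 0, 0]
    - [0, 0, 0]
    - [0, 0, 0]
    - [0, 0, 0]
    - [0, 0, 0]
    - [0, 0, 0]
    - [0, 0, 0]
  hand: [0.5, 0.5, 0.5, 0.5, 0.5, 0.5, 0.5, 0.5, 0.5, 0.5]

```text
time_s: 16.65
position: [0.609, 0.0534, 0.1833]
tool_rot: [[-0.956, -0.293, 0.0], [-0.293, 0.956, 0.0], [-0.0, -0.0, -1.0]]
ft_force: [0.1, -0.6, 1.1]
grip_width: 0.0425
gripper_force: 0.0
```

Run:
```python
from h import *
im=get_image("scene")[190:310,230:350]
cv2.imwrite("pics/c5.png",cv2.resize(im,(600,600),interpolation=cv2.INTER_CUBIC))
```

```text
(no output)
```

View pics/c5.png

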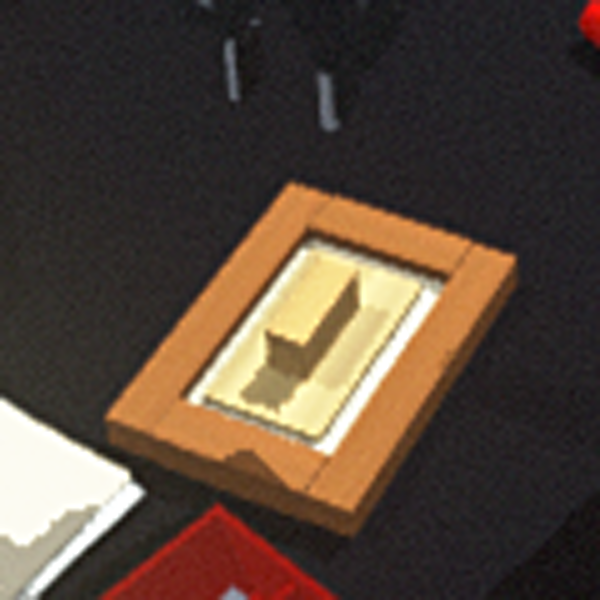

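The panel lies flat in the recess with its block up at crop (315,320), a gap all round, and the gripper clear.

```bash
python3 -c "
from rig import env
print(env.close_job())"
```

```text
the job is handed in; nothing more can be done
None
```

The back panel lies flat in the frame's recess with its block up, released, and the job was handed in at about 17 s; the hand-in returned no verdict, and I never reached for the upside-down panel.

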